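# Clamp a drip-stand hook head in the pipe vise

### The arm

A 6-joint arm with a two-finger parallel gripper is mounted at the origin on the work surface. World frame = base frame: x ahead of the robot, y to its left, z up, the work surface at z = 0. Lengths are in m, angles in rad, forces in N, time in s.
With the tool pointing down it reaches from about 0.275 to 0.75 m from the base axis. Payload 10.2 kg.
Tool frame: the origin (TCP) lies midway between the tips of the shut fingers; the grasp point (between the pads) lies 19 mm behind it (env.hold_point_z is the distance from the TCP to the grasp point, in m); z points along the fingers, y is the line along which they close (so a half turn about z gives the same grasp; the last joint's range is limited). The gripper opens to 85 mm and grips with 20 to 120 N. Pads are 22 mm wide; open, the fingers measure 114 mm over their backs; the gripper's body (76 mm by 85 mm) begins 54 mm behind the grasp point. The pads swing forward as they close: fully open they stand 13 mm farther back than shut.
Start: joints at [-1.57, 0.313, 1.498, -0, 1.331, -0.223], TCP at [0.117, -0.512, 0.231] pointing down, gripper open.
Joint ranges: [-2.94, 2.94], [-0.97, 2.17], [0.19, 2.56], [-1.23, 4.37], [0.02, 3.11], [-2.88, 2.88]. Speed limits (rad/s): [2.39, 2.39, 3.01, 3.14, 3.14, 3.14].

### API

Orientations are given as a unit quaternion [x, y, z, w].
In Python, from bench import env, kinematics, monitor, eyes, job gives the robot as it stands. The module is installed in compiled form; this text tells all that it offers. Calls block until the motion is done:
- env.reach(position, orientation): joint-space move of the TCP to a pose.
- env.movel(position, velocity=0.15, frame=None, guard=None): straight line of the TCP; frame=None keeps the orientation; velocity is the mean speed in m/s. With guard (N) it stops when the force on the tool has changed by that much, and returns True; else False.
- env.set_joints(angles): joint-space move.
- env.release() and env.close_gripper(effort=None): open the fingers fully, or close them until they stop; effort is the grip in N (None keeps the last).
- env.hold(seconds).
- kinematics.ik(position, orientation): joint angles nearest the present ones, or None.
- monitor.sense(): the state.
- eyes.grab_frame(name): name is "side" or "top"; returns a dict with "frame" (420x560x3 uint8, red, green, blue), "mtx" (3x3 intrinsics, pixels), "k1" (the pictures are not rectified: a ray, as slopes to the right and down, at radius r is drawn at 1 + k1 r^2 times it, then the intrinsics apply), "view" (4x4, takes a point from world to camera coordinates). Camera axes: x right, y down, z forward; pixel columns grow to the right and rows downward; lengths in m; the calibration is good to about 2 mm. A picture is of the moment at which its call begins. There is no depth.
A pose or a line that the arm cannot do raises env.MotionError and nothing moves.
- job.hand_in(): hands the job in; it is judged then, once.
The state is a dict: "clock": time; "joints": joint angles; "qvel": joint speeds; "joint_efforts": joint torques, N m; "position": TCP position; "ee_rot": TCP orientation; "contact_force": force on the tool from outside, world axes, zero at the start; "ft_torque": the same for the moment, N m; "finger_gap": opening from 0.0 (shut) to 1.0 (fully open); "gripper_force": force on a finger pad.
Only numpy, scipy, OpenCV 4.12 (cv2) and the standard library are available. Lean on these libraries where they do the work, as an engineer would, in place of code of your own. Each camera call takes 0.05 s, during which the arm holds its last target. There are 200 camera calls.

### The job

The hook head of a drip stand lies under the bench riser with only its stem sticking out: draw it out, turn it round and lay the stem in the pipe vise, in over the rear rest and between the jaws, so that about 5 cm of the plain end stands out beyond the jaws for filing. Then turn the vise's T-handle clockwise until you feel the jaw come up firm on the stem, firm enough to file but not so hard that it crushes the thin tube, and let go. Leave the tools and other loose things on the bench where they are.

Things in the scene. Friction and masses are not known exactly. Their poses are not given: they have to be found in the camera images.
- hook_head: drip-stand hook head, bright steel, 0.25-0.35 kg: round stem 22 mm thick, 240 mm long, one end plain and domed, a crossbar with two hooks at the other. Lies flat; starts on the bench, crossbar under the riser, plain end sticking out 80-110 mm towards the robot. Origin: underside at mid-stem; x runs along the stem from plain end (-120 mm) to crossbar (+120), y along the crossbar, z up
- stem_end (a point): tip of the stem's plain end, on the stem axis (11 mm above the underside); axes as the hook head's
- stem_balance (a point): centre of mass, on the stem axis, 136 mm from stem_end and 104 mm from the crossbar. The crossbar is 8 mm rod, 168 mm wide; its ends bend 34 mm onward, away from the stem, to 22 mm grey balls. Axes as the hook head's
- riser: fixed bench riser: plywood board 220 (x) by 380 mm (y), top 150 and underside 132 mm above the bench, a 22 mm square steel leg near each corner, 330 mm clear between left and right legs, open front and back, stock up to 75 mm high on top. Origin on the bench below its centre; front edge at x = -110 mm, facing the robot
- vise: grey cast-iron yoke pipe vise, fixed; base 104 x 116 x 18 mm. Origin on the bench under the screw axis, z up, x the direction in which a stem passes through, away from the robot (it goes in from -x). Two yoke legs, 68 mm clear between them in y; crosshead 148 to 178 mm high (boss to 187), 44 mm in x, 94 in y. Nothing of it reaches beyond x = -93 mm
- vise_seat (a point): mid-jaw point on the axis of a seated stem, 80 mm above the bench; axes as the vise's. The fixed lower jaw is a 90-degree V, 50 mm long in x, 34 mm wide at its lips, which are 81 mm high
- vise_rest (a point): point on a seated stem's axis over the rear rest, 85 mm before vise_seat (-x). The rest is a V of the same height and width as the lower jaw, 10 mm thick, on a 30 mm wide post. A stem laid in both lies level; its centre of mass must be on the jaw side of the rest or it tips
- jaw: movable upper V jaw, 50 mm long, about 40 mm wide, hanging on the screw. It is sprung: once on the stem it yields, about 1 mm per 35 N. Its lip edges hang 8 mm lower than the top of the stem when on it. The stem is firm for filing from 50 N of clamping; its thin wall starts to give above 130 N
- handle (a joint): T-handle turn, rad, growing clockwise from above; lowers screw, handle and jaw 3 mm per rad. 0 open stop (jaw 9 mm clear of a seated stem), 6.2 closed stop; touches at about 3.0; starts at 0.3 to 1.7. Takes about 0.3 N m while free; past touch, clamp force rises about 80 N and moment about 0.25 N m per rad. Friction keeps it where left up to about 100 N; tighter, it eases back to that
- handle_mid (a point): middle of the T-handle's bar, on the screw axis, 240 mm above the bench at joint 0, 3 mm lower per rad. Bar: level steel rod 14 mm thick, 120 mm between the centres of its 19 mm end balls; below its middle a neck 11 mm thick, 33 mm high, stands on the screw's collar. The bar lies square across the vise's x at joint 1.0
- handle_end (a point): centre of one end ball of the T-handle's bar, 60 mm from handle_mid
- file: loose flat file with wooden handle, 250 mm long, lying to the right of the vise; origin at its underside, x towards the blade's tip
- wrench: loose steel spanner, 150 mm long, lying flat between vise and riser; origin at its underside
- screwdriver: loose screwdriver, 190 mm long, on the left; origin at its underside
- vial: loose amber glass bottle, 48 mm wide, 75 mm tall, standing before the riser's left corner; origin at the middle of its underside
- offcut: loose short offcut of steel pipe standing on end, 33 mm across, 50 mm tall, beyond the spanner; origin at the middle of its underside
There are look-alikes about, which are no part of the job. What is shaped like the vise but purple is not meant.

How it is judged:
On the way, in this order (a step that is already met when the one before it is completed fails the run):
1. the stem lies in the vise over the rear rest, its plain end through the jaws, let go and not yet clamped (x of stem_end in the frame of vise between 0.05 and 0.1 m and angle between the x axis of hook_head and the x axis of vise, either way round below 0.07 rad and angle between hook_head's own x axis and vertical between 1.5 and 1.64 rad and x of stem_balance in the frame of vise below 0 m and z of stem_end in the frame of vise between 0.07 and 0.09 m and contact force between the fingers and hook_head below 0.5 N and contact force between jaw and hook_head below 20 N), for 0.2 s.
2. the jaw is screwed down firmly on the stem (x of stem_end in the frame of vise between 0.05 and 0.1 m and angle between the x axis of hook_head and the x axis of vise, either way round below 0.07 rad and angle between hook_head's own x axis and vertical between 1.5 and 1.64 rad and x of stem_balance in the frame of vise below 0 m and z of stem_end in the frame of vise between 0.07 and 0.09 m and contact force between jaw and hook_head above 50 N), for 0.2 s.
At the end, for the whole second after the job is handed in: The stem lies in the vise (level and in line with the vise within 0.07 rad, its end 70 to 90 mm high, crossbar on the rest's side), plain end 25 to 75 mm beyond the jaws, held by the upper jaw with 50 to 130 N, all at rest and let go (all of step 2 and contact force between jaw and hook_head below 130 N and linear speed of hook_head below 0.02 m/s and velocity of joint handle below 0.05 rad/s); the robot touches nothing.
It fails at once if the stem is crushed by overtightening (over 130 N) (contact force between jaw and hook_head above 130 N).
It fails at once if a loose tool or bystander is shifted by more than 40 mm (distance of any of file, wrench, screwdriver, vial, offcut from where it was at the start of the episode above 0.04 m).
It also fails if it takes over 72 s, if anything falls off the work surface, if the arm or the gripper's body presses on something with over 40 N, if the wrist force passes 120 N, or if a joint passes its speed limit or range.

## Working session

There is one attempt and no reset: what is moved stays moved. The work goes in short steps, each a Python script; the robot and the scene stay as the last script left them, time stands still between calls to the robot, and variables do not carry over. Pictures are saved under pics/ and viewed, at most 10 in all, crops included, and the job is handed in when it is done.

```bash
mkdir -p pics; cat > h.py <<'E'
import numpy as np, cv2
from bench import env, kinematics, monitor, eyes, job
from scipy.spatial.transform import Rotation as R
def grab(n,save=None):
    f=eyes.grab_frame(n)
    if save: cv2.imwrite('pics/'+save+'.png',f['frame'][:,:,::-1])
    return f
def K(f): return np.array(f['mtx'],float)
def ray(f,u,v):
    k=K(f);d=np.array([(u-k[0,2])/k[0,0],(v-k[1,2])/k[1,1]]);p=d.copy()
    for _ in range(30): p=d/(1+f['k1']*(p@p))
    V=np.array(f['view']);return -V[:3,:3].T@V[:3,3], V[:3,:3].T@np.array([p[0],p[1],1.])
def onz(f,u,v,z):
    o,d=ray(f,u,v);return o+d*(z-o[2])/d[2]
def proj(f,P):
    V=np.array(f['view']);c=V[:3,:3]@np.array(P,float)+V[:3,3];p=c[:2]/c[2];p=p*(1+f['k1']*(p@p));k=K(f)
    return np.array([k[0,0]*p[0]+k[0,2],k[1,1]*p[1]+k[1,2]])
def tri(f1,p1,f2,p2):
    o,d=ray(f1,*p1);q,e=ray(f2,*p2);s=np.linalg.lstsq(np.c_[d,-e],q-o,rcond=None)[0]
    a,b=o+d*s[0],q+e*s[1];return (a+b)/2,np.linalg.norm(a-b)
def down(yaw):  # tool z down, tool y at angle yaw from world x
    y=np.array([np.cos(yaw),np.sin(yaw),0]);z=np.array([0,0,-1.]);x=np.cross(y,z)
    return R.from_matrix(np.c_[x,y,z]).as_quat()
E
python3 - <<'E'
from h import *
for n in ('top','side'):
    f=grab(n,n+'0');print(n,f['k1'],np.round(K(f),1).tolist(),np.round(f['view'],3).tolist())
s=monitor.sense();print(s)
E
```

```text
top -0.05109733124192285 [[399.0, 0.0, 280.4], [0.0, 399.0, 207.6], [0.0, 0.0, 1.0]] [[0.02, -0.999, 0.025, 0.007], [-0.999, -0.022, -0.049, 0.521], [0.049, -0.024, -0.999, 1.224], [0.0, 0.0, 0.0, 1.0]]
side -0.08262123954502616 [[394.9, 0.0, 276.7], [0.0, 394.9, 210.3], [0.0, 0.0, 1.0]] [[-0.979, -0.202, 0.022, 0.525], [-0.146, 0.624, -0.768, 0.188], [0.142, -0.755, -0.641, 1.252], [0.0, 0.0, 0.0, 1.0]]
{'clock': 0.1, 'joints': array([-1.57037319e+00,  3.13398076e-01,  1.49835475e+00,  1.89212130e-05,
        1.33100893e+00, -2.23386691e-01]), 'qvel': array([ 7.95341692e-04, -1.35777602e-03, -9.51140537e-06, -1.14776481e-03,
        9.74633092e-04,  1.02175988e-03]), 'joint_efforts': array([ 3.79222445e-03, -4.12897217e+01, -2.60138047e+01, -9.56017993e-05,
        3.01245709e-03, -1.05341587e-05]), 'position': array([ 0.11652121, -0.51167171,  0.23079264]), 'ee_rot': array([ 9.93745258e-01,  1.11669246e-01,  7.41638953e-05, -5.79904016e-04]), 'contact_force': array([-0.88402778,  0.11255746, -0.11399725]), 'ft_torque': array([ 0.00355546, -0.02752155, -0.00772509]), 'gripper_force': 0.0, 'finger_gap': 1.0018362836702142}
```

View pics/top0.png

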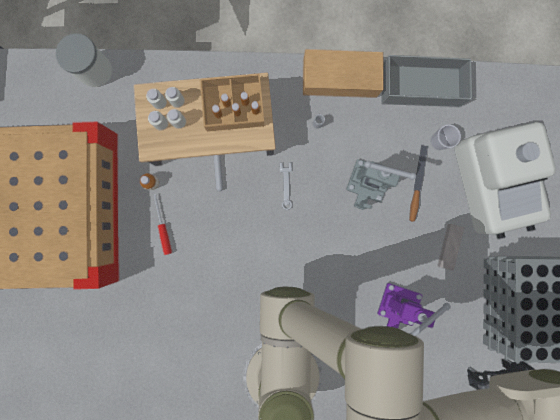

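View pics/side0.png

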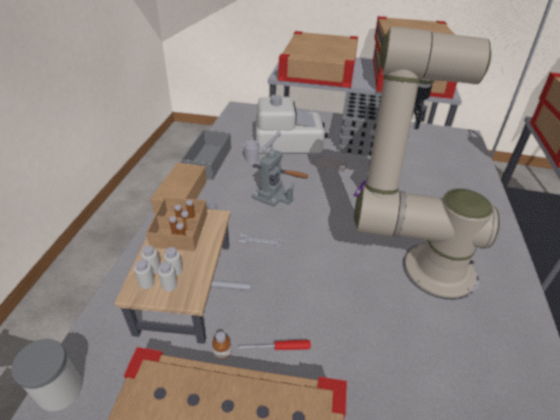

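The top view shows a grey vise at about (370,183) and a purple look-alike at (400,305). The stem comes out under the riser's front at (220,172). The grey vise fits the description, so I'll confirm it in one enlarged composite.

```bash
python3 - <<'E'
import cv2,numpy as np
t=cv2.imread('pics/top0.png');s=cv2.imread('pics/side0.png')
def c(i,x,y,w,h,k): 
    o=cv2.resize(i[y:y+h,x:x+w],None,fx=k,fy=k,interpolation=cv2.INTER_CUBIC)
    for a in range(0,w,10): cv2.line(o,(int(a*k),0),(int(a*k),6 if a%50 else 12),(0,0,255),1)
    for a in range(0,h,10): cv2.line(o,(0,int(a*k)),(6 if a%50 else 12,int(a*k)),(0,0,255),1)
    return o
A=c(t,340,150,80,60,5);B=c(s,240,130,80,80,5)[:300];C=c(t,185,140,80,60,5);D=c(s,200,250,80,60,5)
cv2.imwrite('pics/crop1.png',np.vstack([np.hstack([A,B[:300]]),np.hstack([C,D])]))
E
```

```text
(no output)
```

View pics/crop1.png

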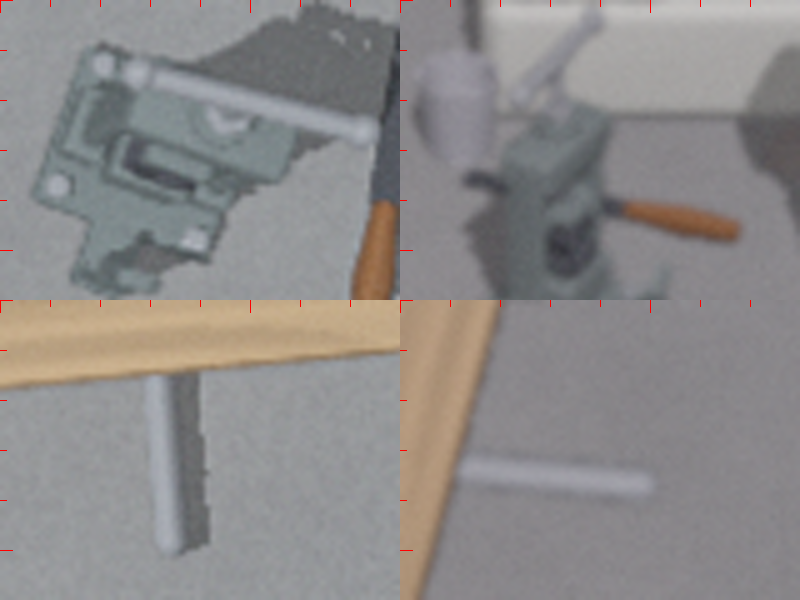

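The grey vise is confirmed. Its T-handle balls are at top (367.6,164.4) and (413,176.2), and side (278.6,134) and (264.4,149.4). Its base bolts are at (360.6,162.6), (351.6,187) and (379,197.4). The rear rest is at about (362,206), on the robot's side. The stem tip is at top (219.8,190.2), side (250.4,287).

```bash
python3 - <<'E'
from h import *
t=grab('top');s=grab('side')
print('cam',onz(t,280,208,0),ray(t,0,0)[0])
b=[onz(t,*p,0.022) for p in ((360.6,162.6),(351.6,187),(379,197.4))]
print('bolts',np.round(b,4).tolist(),'centre',(b[0]+b[2])/2)
a=lambda v:np.arctan2(v[1],v[0])
print('yaw',a(b[0]-b[1]),a(b[1]-b[2])-np.pi/2, 'd',np.linalg.norm(b[0]-b[1]),np.linalg.norm(b[1]-b[2]))
B=[(367.6,164.4),(413,176.2)];S=[(278.6,134),(264.4,149.4)]
for i in (0,1):
  X=[tri(t,B[0],s,S[i]),tri(t,B[1],s,S[1-i])];print('balls',[(np.round(x,4).tolist(),round(e,4)) for x,e in X])
H=[onz(t,*p,0.236) for p in B];print('mid z.236',(H[0]+H[1])/2,'len',np.linalg.norm(H[0]-H[1]),'baryaw',a(H[0]-H[1]))
print('tip',tri(t,(219.8,190.2),s,(250.4,287)),onz(t,219.8,190.2,.011))
# stem axis from mask: bright rows
hsv=cv2.cvtColor(t['frame'],cv2.COLOR_RGB2GRAY).astype(float)
print(hsv[160,205:235].astype(int),hsv[184,208:236].astype(int))
for v in (158,166,174,182): print(v,onz(t,217+(v-155)*.079,v,.011))
for p in ((400,305),(445,310)): print('purple',onz(t,*p,.18))
for p in ((140,160),(273,150)): print('riserfront',onz(t,*p,.15))
print('wrench',onz(t,287,205,0),'screwdr',onz(t,157,195,0),onz(t,167,253,0),'vial',onz(t,148,185,.03),'file',onz(t,424,147,0),onz(t,414,219,0))
m=cv2.inRange(cv2.cvtColor(t['frame'],cv2.COLOR_RGB2HSV),(120,90,40),(160,255,255));u=np.argwhere(m)
print('purple px',u.min(0),u.max(0))
E
```

```text
cam [0.51997042 0.0185043  0.        ] [0.45980211 0.04676281 1.2469497 ]
bolts [[0.6659, -0.2293, 0.022], [0.5889, -0.2018, 0.022], [0.5585, -0.288, 0.022]] centre [ 0.61223598 -0.25861865  0.022     ]
yaw -0.34279697533390124 -0.3387602973103041 d 0.08178456764188691 0.09141653445549627
balls [([0.5943, -0.1826, 0.3103], np.float64(0.0383)), ([0.6351, -0.3477, 0.1435], np.float64(0.0488))]
balls [([0.626, -0.1998, 0.2339], np.float64(0.0002)), ([0.5998, -0.3195, 0.2321], np.float64(0.002))]
mid z.236 [ 0.61201081 -0.25872489  0.236     ] len 0.12207685808912973 baryaw 1.343817271519056
tip (array([0.57257434, 0.20737791, 0.00701284]), np.float64(0.0031420706755539854)) [0.57065675 0.20660992 0.011     ]
[150 149 152 151 155 155 153 153 153 165 167 169 156 139 120 107 108 110
 105 117 157 155 149 152 156 154 156 157 160 155] [151 151 152 156 156 158 149 149 163 166 172 158 135 117  98 108 107 106
 115 151 154 150 150 152 153 153 146 151]
158 [0.67114035 0.21751986 0.011     ]
166 [0.64608106 0.21480228 0.011     ]
174 [0.62108625 0.2120994  0.011     ]
182 [0.59615255 0.2094108  0.011     ]
purple [ 0.25736972 -0.30521757  0.18      ]
purple [ 0.24472157 -0.42948368  0.18      ]
riserfront [0.63721785 0.4118344  0.15      ]
riserfront [0.67340623 0.04463388 0.15      ]
wrench [ 0.52985114 -0.00323136  0.        ] screwdr [0.55232842 0.40395877 0.        ] [0.372458   0.36666302 0.        ] vial [0.58014579 0.42407984 0.03      ] file [ 0.72581172 -0.43941113  0.        ] [ 0.49424869 -0.40706035  0.        ]
purple px [283 378] [327 434]
```

```bash
cat >> h.py <<'E'
VO=np.array([0.612,-0.2587]);VY=-0.341
TIP=np.array([0.5716,0.207]);SY=0.104
sd=np.array([np.cos(SY),np.sin(SY)])
def V(x,y=0): c,s=np.cos(VY),np.sin(VY); return VO+np.array([c*x-s*y,s*x+c*y])
E
python3 - <<'E'
from h import *
QP=down(SY-np.pi/2)
p=monitor.sense()['position']
env.movel([p[0],p[1],0.36],velocity=.25)
g=TIP+sd*0.026
env.reach([0.42,0.05,0.36],QP)
env.reach([*g,0.16],QP)
env.movel([*g,0.003],velocity=.12,guard=8)
env.close_gripper(50)
s=monitor.sense();print(s['clock'],s['position'],s['finger_gap'],s['gripper_force'],s['joints'])
g2=g-sd*0.25
env.movel([*g2,0.004],velocity=.12)
s=monitor.sense();print(s['clock'],s['position'],s['contact_force'])
env.release()
env.movel([*g2,0.09],velocity=.2)
t=grab('top','top1');grab('side','side1');print(monitor.sense()['clock'])
a=cv2.imread('pics/top1.png')[100:330,130:330]
cv2.imwrite('pics/c2.png',cv2.resize(a,None,fx=2.6,fy=2.6,interpolation=cv2.INTER_CUBIC))
E
```

```text
6.4 [0.597545   0.2097527  0.00328292] 0.23446176682565534 48.84361267089844 [ 1.52913426e-01  7.90891875e-01  1.36278468e+00 -5.52678403e-05
  9.87626354e-01  1.61951251e+00]
8.6333 [0.34882627 0.18373158 0.00390642] [ 0.33085024  0.02107189 -1.3687654 ]
9.9667
```

View pics/c2.png

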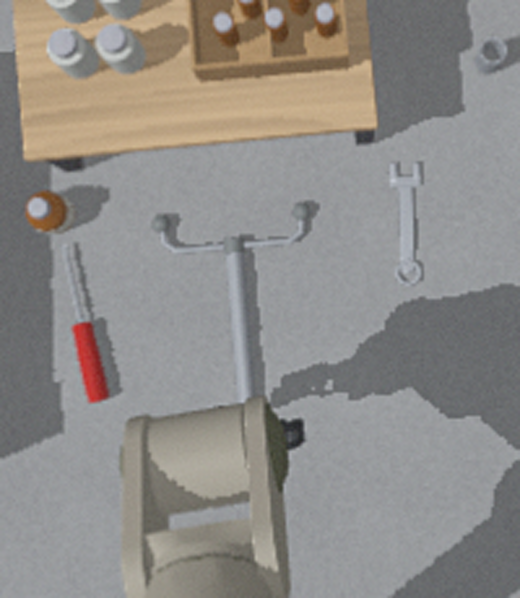

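The hook head is fully out. Its crossbar meets the stem at top px (220,193.5), the stem runs down to (225,253), and its balls are at (192.3,185.4) and (246.9,181.2). I'll refine the axis and regrip near the crossbar.

```bash
python3 - <<'E'
from h import *
t={**grab('top')}
A=onz(t,220,193.5,.011);C=onz(t,225,253,.011);B=[onz(t,192.3,185.4,.011),onz(t,246.9,181.2,.011)]
print(A,C,B)
a=lambda v:np.arctan2(v[1],v[0])
yb=a((B[0]-B[1])[:2])-np.pi/2;ys=a((A-C)[:2]);tip=TIP-sd*.25
print('yaw balls',yb,'stem',ys,'len',np.linalg.norm(A[:2]-tip),a(A[:2]-tip))
m=(B[0]+B[1])[:2]/2;print(a(m-tip),np.linalg.norm(m-tip),m)
E
```

```text
[0.5604079  0.20569866 0.011     ] [0.3770408 0.185321  0.011    ] [array([0.58372837, 0.29228866, 0.011     ]), array([0.60058466, 0.12334354, 0.011     ])]
yaw balls 0.09944461955144712 stem 0.11067626930308233 len 0.23873331758267297 0.10344527789489807
0.09911209052903024 0.27053339924660197 [0.59215652 0.2078161 ]
```

```bash
python3 - <<'E'
from h import *
QP=down(SY-np.pi/2); tip=TIP-sd*.25; g=tip+sd*.195
env.movel([*g,0.08],velocity=.25)
env.movel([*g,0.003],velocity=.12,guard=8)
env.close_gripper(110)
s=monitor.sense();zg=s['position'][2];print(s['clock'],s['position'],s['finger_gap'],s['gripper_force'])
d=zg-0.011
b=g-sd*.06
env.movel([*b,0.14+d],velocity=.15)
QV=down(SY-np.pi/2+(VY+np.pi-SY))
j=kinematics.ik([*V(-.29),0.14+d],QV);print('ik',j)
env.reach([*V(-.29),0.14+d],QV)
s=monitor.sense();print(s['clock'],s['position'],s['joints'],s['contact_force'],s['ft_torque'],s['finger_gap'],'zg',zg)
grab('top','top2');grab('side','side2')
t=cv2.imread('pics/top2.png')[140:340,260:460];q=cv2.imread('pics/side2.png')[110:310,220:420]
cv2.imwrite('pics/c3.png',cv2.resize(np.hstack([t,q]),None,fx=2,fy=2,interpolation=cv2.INTER_CUBIC))
E
```

```text
12.2667 [0.51707702 0.20132343 0.00364093] 0.2134303697105601 107.63142585754395
ik [-7.60506691e-01  1.03377018e-01  2.04566683e+00 -4.44089210e-16
  9.92548806e-01 -1.99030302e+00]
16.4 [ 0.33875262 -0.16162074  0.13262799] [-7.60224493e-01  1.03458178e-01  2.04561538e+00  2.58836136e-05
  9.92600707e-01 -1.99001339e+00] [-0.02221982 -0.20494653 -3.40246207] [0.06812912 0.1808857  0.04430199] 0.21355991008596373 zg 0.0036409270994077828
```

View pics/c3.png

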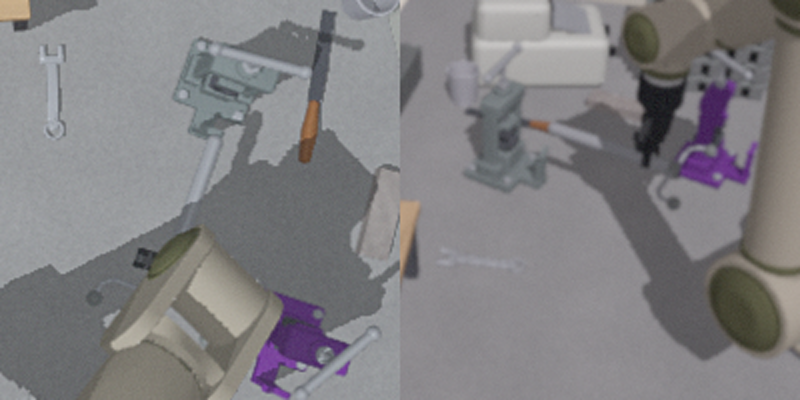

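The stem is held with its plain end towards the grey vise. The tip is at about top (368,209), side (295.5,171). I'll compare that with where it should be and locate the stem edges.

```bash
python3 - <<'E'
from h import *
t=grab('top');s=grab('side')
E=[*V(-.095),.14];print('exp tip px',proj(t,E),proj(s,E),E)
P,e=tri(t,(368.5,208.5),s,(295.5,171));print('tip',P,e)
print('exp 60mm back',proj(t,[*V(-.155),.14]),proj(s,[*V(-.155),.14]))
a=cv2.resize(t['frame'][190:270,330:400],None,fx=6,fy=6,interpolation=cv2.INTER_CUBIC)
b=cv2.resize(s['frame'][155:215,285:355],None,fx=5.4,fy=6,interpolation=cv2.INTER_CUBIC)
for f,im,x0,y0,kx in((t,a,330,190,6),(s,b,285,155,5.4)):
  for r in np.linspace(-.095,-.2,8):
    for dy,dz,c in ((0,0,(255,0,0)),):
      u=proj(f,[*V(r),.14]); cv2.circle(im,(int((u[0]-x0)*kx+kx/2),int((u[1]-y0)*6+3)),2,c,-1)
b=cv2.copyMakeBorder(b,0,480-360,0,0,cv2.BORDER_CONSTANT)
cv2.imwrite('pics/c4.png',np.hstack([a,b])[:,:,::-1])
E
```

```text
exp tip px [368.76818224 206.6173945 ] [294.32298313 171.85552675] [np.float64(0.5224700328241232), np.float64(-0.22692918040895993), 0.14]
tip [ 0.51749977 -0.2247025   0.14587237] 0.0012678781427728544
exp 60mm back [361.45594164 226.67937276] [309.23206654 177.13444253]
```

View pics/c4.png

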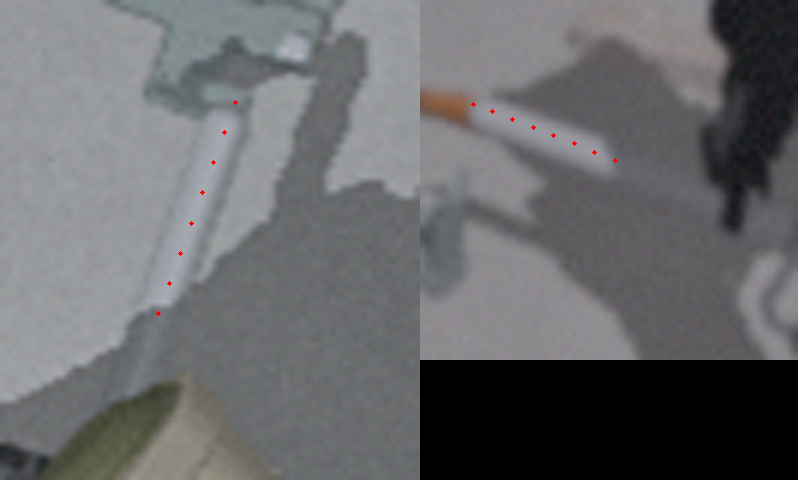

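Held stem matches the planned line within about 1 mm (slightly left). Insert.

```bash
python3 - <<'E'
from h import *
d=0.00364-0.011; y=-.0007
env.movel([*V(-.23,y),.14+d],velocity=.15)
h=env.movel([*V(-.23,y),.0835+d],velocity=.08,guard=8)
s=monitor.sense();print(s['clock'],h,s['position'],s['contact_force'],s['ft_torque'])
f0=s['contact_force']
h=env.movel([*V(-.12,y),.0835+d],velocity=.06,guard=10)
s=monitor.sense();print(s['clock'],h,(s['position'][:2]-VO)@[np.cos(VY),np.sin(VY)],s['contact_force'],s['ft_torque'],s['finger_gap'])
t=grab('top','top3');q=grab('side','side3')
a=cv2.resize(t['frame'][145:225,340:420],None,fx=5,fy=5,interpolation=cv2.INTER_CUBIC)
b=cv2.resize(q['frame'][130:210,240:320],None,fx=5,fy=5,interpolation=cv2.INTER_CUBIC)
cv2.imwrite('pics/c5.png',np.hstack([a,b])[:,:,::-1])
E
```

```text
18.0083 False [ 0.39519538 -0.18262318  0.07652058] [ 0.71297545  1.00750417 -2.91866244] [0.03390852 0.09479413 0.01384817]
19.9917 False -0.12006499084254442 [ 0.76209183 -0.70657295 -2.35729434] [0.15754814 0.09420532 0.04142944] 0.21349898206379136
```

View pics/c5.png

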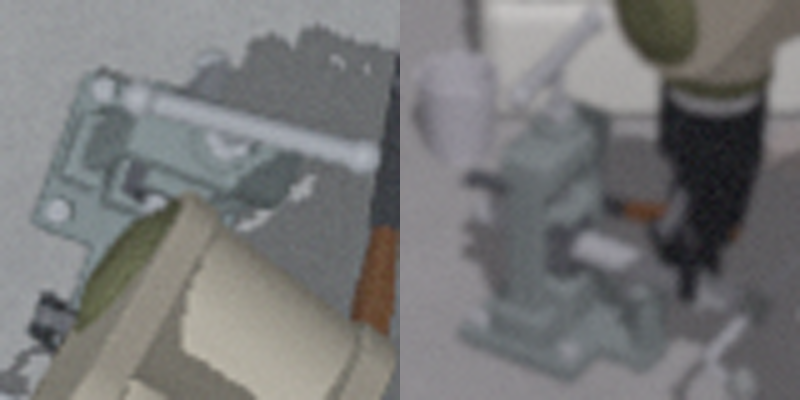

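The stem passed through the jaws with little force; its tip shows beyond the yoke at top (382,157). Now I'll lower it into the V's and let go.

```bash
python3 - <<'E'
from h import *
d=0.00364-0.011; y=-.0007
h=env.movel([*V(-.12,y),.0785+d],velocity=.02,guard=6)
s=monitor.sense();print(s['clock'],h,s['position'][2]-d,s['contact_force'],s['ft_torque'])
env.release()
env.hold(.2)
env.movel([*V(-.12,y),.16],velocity=.2)
env.movel([*V(-.14,y),.33],velocity=.3)
s=monitor.sense();print(s['clock'],s['position'],s['contact_force'],s['ft_torque'],s['joints'])
t=grab('top','top4');q=grab('side','side4')
a=cv2.resize(t['frame'][145:225,340:420],None,fx=5,fy=5,interpolation=cv2.INTER_CUBIC)
b=cv2.resize(q['frame'][130:210,240:320],None,fx=5,fy=5,interpolation=cv2.INTER_CUBIC)
cv2.imwrite('pics/c6.png',np.hstack([a,b])[:,:,::-1])
E
```

```text
20.3417 True 0.08049334490683069 [0.68914148 1.43577662 4.61139738] [ 0.25684005 -0.21648288  0.08142024]
22.5 [ 0.47958012 -0.21238005  0.32800382] [ 0.61456339  0.33781527 -0.57869901] [-0.02178553 -0.00390048  0.00253263] [-6.40607288e-01  2.65938513e-01  1.31107330e+00  2.52771200e-04
  1.56915732e+00 -1.87061693e+00]
```

View pics/c6.png

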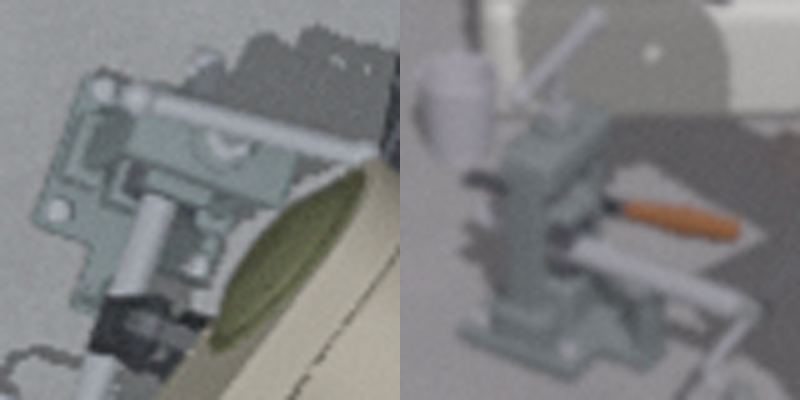

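The stem is seated in both V's and released, and its tip still shows beyond the yoke. Now the T-handle. Its joint is at about 0.885, and I'll turn it in two strokes with a regrip.

```bash
cat >> h.py <<'E'
BY=1.345;Q0=1+VY+np.pi/2-BY
def hp(q,half=0,dz=-.014):  # pose gripping the bar at joint q
    return [*VO,.240-.003*q+dz], down(BY-np.pi/2-(q-Q0)+half*np.pi)
E
python3 - <<'E'
from h import *
print('Q0',Q0)
p,o=hp(Q0)
env.reach([p[0],p[1],.33],o)
env.movel(p,velocity=.12,guard=8)
s=monitor.sense();print(s['clock'],s['position'],s['joints'][5],s['contact_force'])
env.close_gripper(90)
s=monitor.sense();print(s['finger_gap'],s['contact_force'],s['ft_torque'],s['joints'][5])
for q in np.arange(Q0+.3,2.5,.3):
    env.reach(*hp(q));s=monitor.sense()
    print(round(s['clock'],2),round(q,2),np.round(s['contact_force'],1),np.round(s['ft_torque'],3),round(s['joints'][5],2))
E
```

```text
Q0 0.8847963267948964
25.0 [ 0.61225556 -0.25885132  0.22434438] -0.3501459543974219 [0.55733708 0.68054469 0.3217926 ]
0.12950563213062527 [15.20447114 -4.48399044 -2.00035085] [-0.56232016 -2.19595958 -0.08652722] -0.3500060088857796
26.07 1.18 [12.1 -3.3 -0.3] [-0.323 -1.678 -0.187] -0.05
26.46 1.48 [10.2 -1.2  0.3] [-0.113 -1.412 -0.196] 0.25
26.85 1.78 [8.2 1.2 0.7] [ 0.11  -1.215 -0.212] 0.55
27.24 2.08 [7.7 2.  1. ] [ 0.398 -1.026 -0.18 ] 0.85
27.63 2.38 [7.1 3.3 1.6] [ 0.634 -1.051 -0.179] 1.15
```

```bash
python3 - <<'E'
from h import *
q=Q0+1.5
p,o=hp(q);env.release()
env.movel([p[0],p[1],.30],velocity=.2)
p,o=hp(q,1)
env.reach([p[0],p[1],.30],o)
env.movel(p,velocity=.12,guard=8)
s=monitor.sense();print(s['clock'],s['position'],s['joints'][5],s['contact_force'],s['ft_torque'])
env.close_gripper(90)
s=monitor.sense();print(s['finger_gap'],s['contact_force'],s['ft_torque'])
for q in np.r_[np.arange(q+.2,3.3,.2)]:
    env.reach(*hp(q,1));s=monitor.sense()
    print(round(s['clock'],2),round(q,2),np.round(s['contact_force'],1),np.round(s['ft_torque'],3),round(s['joints'][5],2))
E
```

```text
32.375 [ 0.61227432 -0.25886684  0.2198285 ] -1.9916432764873337 [ 0.69738984 -0.37734652  0.71186082] [ 0.03235444 -0.03036132 -0.00196357]
0.13023795267552493 [-1.14512573  4.68902753  2.52423066] [ 0.83070548  0.01718203 -0.06073636]
33.37 2.58 [-0.5  8.3  3.1] [ 1.188 -0.022 -0.244] -1.79
33.67 2.78 [0.9 9.2 3.2] [ 1.359 -0.153 -0.216] -1.59
33.98 2.98 [ 3.1 10.7  3.3] [ 1.604 -0.425 -0.194] -1.39
34.29 3.18 [ 4.1 12.3  2.9] [ 1.817 -0.788 -0.143] -1.19
```

```bash
python3 - <<'E'
from h import *
for q in np.arange(Q0+2.45,3.95,.15):
    env.reach(*hp(q,1));T=[]
    s=monitor.sense();T.append(s['ft_torque'][2]);
    for _ in range(3): env.hold(.05);T.append(monitor.sense()['ft_torque'][2])
    print(round(s['clock'],2),round(q,2),np.round(s['contact_force'],1),np.round(T,3),round(s['joints'][5],3))
E
```

```text
34.56 3.33 [ 5.8 11.6  2.2] [-0.197 -0.174 -0.166 -0.151] -1.041
34.98 3.48 [ 9.  12.4  1.9] [-0.104 -0.093 -0.1   -0.102] -0.891
35.39 3.63 [10.3 12.1  1.3] [-0.017 -0.056 -0.075 -0.045] -0.741
35.81 3.78 [13.4 12.2  0.9] [-0.03  -0.029 -0.048 -0.012] -0.591
36.23 3.93 [15.2 11.9  0.4] [0.003 0.057 0.01  0.038] -0.441
```

The moment stays flat until q≈3.1, then rises at about 0.25 N m/rad, which is the jaw coming up on the stem. One small further turn, then I'll release and check the bar's angle.

```bash
python3 - <<'E'
from h import *
q=4.07
env.reach(*hp(q,1));T=[]
for _ in range(4): env.hold(.05);T.append(monitor.sense()['ft_torque'][2])
print(np.round(T,3))
p,o=hp(q,1);env.release();env.hold(.2)
env.movel([p[0],p[1],.30],velocity=.15)
env.reach([.45,-.05,.36],o)
s=monitor.sense();print(s['clock'],s['joints'],s['contact_force'])
t=grab('top','top5');f=grab('side','side5')
a=cv2.resize(t['frame'][145:225,340:420],None,fx=5,fy=5,interpolation=cv2.INTER_CUBIC)
b=cv2.resize(f['frame'][130:210,240:320],None,fx=5,fy=5,interpolation=cv2.INTER_CUBIC)
cv2.imwrite('pics/c7.png',np.hstack([a,b])[:,:,::-1])
p,o=hp(q)
for s_ in (1,-1):
  d=np.array([np.cos(BY-(q-Q0)),np.sin(BY-(q-Q0)),0])*.06*s_
  P=np.r_[VO,.240-.003*q]+d;print('exp ball',proj(t,P),proj(f,P))
E
```

```text
[0.051 0.035 0.066 0.054]
39.5167 [-3.71229841e-01  9.05124864e-02  1.44165656e+00 -1.34755006e-04
  1.61016035e+00 -1.01286250e-01] [-0.17356771 -0.5783798   0.32445306]
exp ball [411.25693789 177.43955074] [279.68746221 135.6040013 ]
exp ball [367.45530443 164.06129347] [263.88289107 150.69978743]
```

View pics/c7.png

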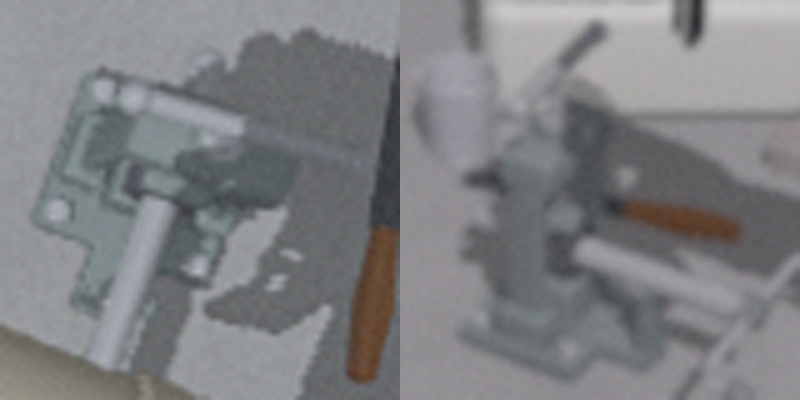

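After release the bar's balls are at top (366.6,164.2) and (414.4,176.6), so q≈4.03. That and the moment rise both put the clamp at about 75–82 N. The stem is still straight in the vise, with its tip at top (381.4,156.6). One last numeric check, then hand in.

```bash
python3 - <<'E'
from h import *
t=grab('top');P=onz(t,381.2,156.8,.085)[:2]-VO
c,s=np.cos(VY),np.sin(VY);print('tip in vise',c*P[0]+s*P[1],-s*P[0]+c*P[1])
print('exp',proj(t,[*V(.075),.08]),monitor.sense()['clock'])
print(job.hand_in())
E
```

```text
tip in vise 0.06475374058953233 0.003973433521608671
exp [383.12515964 154.39345874] 39.6667
the job is handed in; nothing more can be done
None
```

I drew out the hook head, turned it round and laid it in the grey vise. The jaw is clamped at about 75–82 N (estimated from handle turn and moment) and the stem let go. My last picture puts the plain end about 40 mm beyond the jaws, not the planned 50 mm but inside the 25–75 mm limit. I handed in at about 39.7 s, and the hand-in returned no verdict.

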